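Load the lens carrier into the lens reader under its spring flap

TASK

Load the lens carrier into the lens reader: press the reader's paddle down with one fingertip so that its spring flap swings open, and while that fingertip keeps the flap open push the carrier along its channel with the other fingertip until it is fully home against the back of the port. Then let go of the paddle so that the flap drops shut behind the carrier's block, and leave the hand clear. Only press and push: do not lift the carrier, and leave the other things on the desk where they are.

Things in the scene. Friction and masses are not known exactly. Their poses are not given: they have to be found in the camera images.
- reader: Lens reader, a white desktop instrument fixed to the desk. Origin on the desk surface under the middle of the port's mouth; x points into the port (pushing direction, roughly away from the robot), y to the left, z up. A deck 68 mm wide, 45 mm above the desk, runs from x = -150 to 62 mm; behind it stands a body 95 mm high, 190 mm wide. All reader coordinates below are in this frame.
- mouth (a point): Middle of the port's mouth on the deck surface: reader x 0, y 0, z 45 mm. Along the deck two rails 10 mm high, inner faces at y = -24 and 24 mm, form the straight channel in which the carrier slides. The port is the channel from x = 0 to 62 mm, covered by the flap.
- port_back (a point): Foot of the port's back wall, on the deck: reader x 62, y 0, z 45 mm. The carrier is home when its front touches this wall; its origin is then at reader x = 13.5 mm and its rear face at x = -35 mm, still outside the flap, and the flap's skirt drops behind its block with 6 mm to spare.
- shaft (a point): A point on the flap's hinge axis: reader x 0, y 34, z 67 mm. The hinge shaft, a steel rod 8 mm thick, runs along reader x from -160 to 62 mm, left of the channel and 22 mm above the deck. It carries both the flap and the paddle as one rigid piece.
- flap (a joint): Opening angle of the grey flap, rad: 0 closed, 0.75 fully open (hard stop). A 60 x 60 mm plate over the port, level and 20 mm above the deck when closed. Opening lifts its right (-y) edge; from 0.5 rad on the carrier passes freely. A spring shuts it when let go; holding it fully open takes about 5 N down at the middle of the paddle.
- skirt (a point): Middle of the lower edge of the flap's skirt, outer side. The skirt, 4 mm thick and 40 mm wide, hangs from the flap at the mouth (reader x = 0 to 4 mm) down to about 8 mm above the deck when closed. Closed, it stops the carrier's block, and pushing the carrier cannot open it.
- paddle (a point): Aluminium paddle plate left of the deck, 145 mm along reader x (-165 to -20 mm), 44 mm wide, 4 mm thick. This point: centre of its upper face. Flap closed: slopes up to the left at 0.75 rad, outer edge 100 mm above the desk. Fully open: level, upper face 51 mm above the desk, y = 55 to 99 mm. Press straight down near y = 77 mm; a fingertip can slide along it while holding it down.
- carrier: Black lens carrier, loose in the channel, 97 mm long, 44 mm wide, 120 g. Origin at the centre of its underside, x to its front. Front block 16 mm high (x = -3.5 to 48.5 mm) with a lens on top; low tail 5 mm high; at the back an upright grip plate 40 mm wide, 8 mm thick, 26 mm high. It starts with its front 6 to 38 mm before the mouth.
- carrier_rear (a point): Centre of the rear face of the carrier's upright grip plate (48.5 mm behind the carrier's origin, 13 mm above the deck): the face to push on. A fingertip at the height of the held-down paddle (6 to 10 mm above the deck) meets this plate.
- drops_a: small white dropper bottle, 28 mm wide, 62 mm high, standing near the reader's deck on the side away from the paddle; bystander, origin at its foot
- drops_b: white dropper bottle, 34 mm wide, 75 mm high, standing near the reader's body on the paddle side; bystander, origin at its foot
- lens_case: white two-lobed contact lens case, 32 x 70 x 14 mm, lying left of the reader; bystander, origin under its middle
- occluder: black eye occluder, a 60 mm disc on a flat handle, 175 mm long, 5 mm thick, lying right of the reader; bystander, origin on its underside
- glasses: dark wire spectacle frame with open temples, 135 x 135 x 50 mm, standing folded out at the left; bystander, origin at its underside
- trial_lens: steel lens ring, 38 mm wide, 5 mm thick, lying near the reader; bystander, origin under its centre
- cup: white cup, 72 mm wide, 85 mm high, at the right; bystander, origin at its foot
Mind the look-alikes: they are no part of the job. What is shaped like the carrier but blue or purple is not meant.

How it is judged:
By the outcome, as a careful person would: the job done as asked, in the order asked, and still so for the second after the job is handed in, with the robot touching nothing.
It also fails if it takes over 38 s, if anything falls off the work surface, if the arm or the gripper's body presses on something with over 40 N, if the wrist force passes 120 N, or if a joint passes its speed limit or range.

ROBOT

A 6-joint arm with a two-finger parallel gripper is mounted at the origin on the work surface. World frame = base frame: x ahead of the robot, y to its left, z up, the work surface at z = 0. Lengths are in m, angles in rad, forces in N, time in s.
With the tool pointing down it reaches from about 0.375 to 0.9 m from the base axis. Payload 3.1 kg.
Tool frame: the origin (TCP) lies at the very end of the fingers, on their centre line; the grasp point (between the pads) lies robot.grasp_offset behind it (robot.grasp_offset is the distance from the TCP to the grasp point, in m); z points along the fingers, y is the direction in which the jaws open and shut (so a half turn about z gives the same grasp; the last joint's range is limited). The gripper opens to 87 mm and grips with 3 to 60 N. Pads are 19 mm wide; open, the fingers measure 117 mm over their backs; the gripper's body (75 mm by 190 mm) begins 51 mm behind the grasp point.
Start: joints at [0.925, 0.527, 1.433, -0, 1.181, -0.178], TCP at [0.281, 0.558, 0.223] pointing down, gripper open.
Joint ranges: [-3.08, 3.08], [-0.75, 2.2], [0.22, 2.44], [-1.43, 4.57], [0, 2.65], [-2.85, 2.85]. Speed limits (rad/s): [2.79, 2.79, 3.14, 3.14, 3.14, 3.14].

INTERFACE

Orientations are given as a unit quaternion [x, y, z, w].
In Python, from rig import robot gives the robot as it stands.
- The arm moves only by the tool drive_tool, never from a script. Its argument "targets" is one flat list of numbers, 6 for each row, row after row: the shift along the tool's x, y, z in cm, then the turn, a rotation vector about the tool's x, y, z in degrees. A call has 1 to 12 rows; each row is the pose to reach, as a shift and turn from the pose commanded when the call began, along the tool's axes at that moment; what a row does not reach only later rows make up. A row lasts 1/12 s, in which the tool goes at most 41.7 mm and 7.16 degrees, less where a joint would pass 70% of its speed; a pose out of reach is approached as far as the arm can. A call with a gripper value outside its range is refused whole. "grip" is the gripper command: -1 is fully open, 1 is shut, values between are in proportion, set as the call begins (left out, the last holds). The fingers move at their own pace and stop on an object; "squeeze" is the grip in N (left out, the last holds). Time passes only in rows, so rows that repeat a pose let the fingers close. It gives the time, the measured TCP pose, the force and the opening at its end, in the units of the state.
- robot.get_obs(): the state, without advancing time (a new reading comes with each control period).
- robot.camera(name): name is "scene" or "top" or "wrist"; returns (picture, depth): 480x640x3 uint8, red, green, blue; 480x640 float32, m along the optical axis (not along the pixel's ray), 0 where there is no reading.
- robot.calibration(name): a dict with "mtx" (3x3 intrinsics, pixels), "R" (3x3) and "t" (3): a world point X has camera coordinates R X + t; the wrist camera has in their place "hand_eye" (4x4, takes a point from camera to tool coordinates, whose origin is the TCP and whose axes are the flange's). Camera axes: x right, y down, z forward; pixel columns grow to the right and rows downward; lengths in m; the calibration is good to about 2 mm. A picture is of the moment at which its call begins: read the wrist's pose just before it. calibration takes no time and is no camera call.
- robot.hand_in(): hands the job in, once; it reports no verdict.
The state is a dict: "time": time; "q": joint angles; "joint_velocities": joint speeds; "joint_torque": joint torques, N m; "position": TCP position; "tool_rot": TCP orientation; "ft_force": force on the tool from outside, world axes, zero at the start; "moment": the same for the moment, N m; "grip_width": finger opening in m.
Only numpy, scipy, OpenCV 4.12 (cv2) and the standard library are available. Lean on these libraries where they do the work, as an engineer would, in place of code of your own. Each camera call takes 0.05 s, during which the arm holds its last target.

## Working session

There is one attempt and no reset: what is moved stays moved. The work goes in short steps, Python scripts to look and compute and a tool call to move; the robot and the scene stay as the last step left them, time stands still between calls to the robot, and variables do not carry over. Pictures are saved under pics/ and viewed, and the job is handed in when it is done.

Besides the shell and the picture viewer there is one more tool, called after "Emit:" as name(argument=value, ...), one argument or row to a line, values as JSON. drive_tool: Moves the arm, as the interface text tells. Its arguments: {"type":"object","properties":{"targets":{"type":"array","items":{"type":"number"}},"grip":{"type":"number"},"squeeze":{"type":"number"}},"required":["targets"]}

```bash
ls; mkdir -p pics; python3 - <<'E'
from rig import robot
import cv2,numpy as np
print(robot.get_obs(), robot.grasp_offset)
for n in ("scene","top"):
    p,d=robot.camera(n); cv2.imwrite(f"pics/{n}0.png",p[:,:,::-1]); np.savez(f"{n}0.npz",p=p,d=d)
    print(n,robot.calibration(n))
print(robot.calibration("wrist"))
E
```

```text
pics
{'time': 0.0, 'q': array([ 9.25475829e-01,  5.28483556e-01,  1.43394525e+00,  9.28233296e-07,
        1.18137213e+00, -1.78523994e-01]), 'joint_velocities': array([ 5.76328460e-04, -1.01126676e-03,  2.19625580e-04, -7.66254190e-04,
       -2.36441300e-05, -9.62151599e-04]), 'joint_torque': array([ 3.82306353e-04, -4.40041637e+01, -1.76591045e+01,  6.34381687e-02,
        5.82315295e-02, -1.49504476e-04]), 'position': array([0.28079519, 0.55753096, 0.22154729]), 'tool_rot': array([ 2.31284995e-01,  9.72885416e-01, -1.01160945e-03, -4.42459216e-04]), 'ft_force': array([ 0.15020728, -0.23941134, -0.66144938]), 'moment': array([-0.0508165 , -0.02039274, -0.04997959]), 'grip_width': 0.08680968753372262} 0.0187
scene {'mtx': array([[434.71090649,   0.        , 317.20913438],
       [  0.        , 434.71090649, 242.55060596],
       [  0.        ,   0.        ,   1.        ]]), 'R': array([[ 0.55910417,  0.82907632,  0.00591504],
       [ 0.6660288 , -0.44487812, -0.59873958],
       [-0.49376934,  0.33869739, -0.80092192]]), 't': array([-0.30335847, -0.30093747,  1.30271756])}
top {'m
[... 177 characters left out ...]
2323421, -0.99956493, -0.01816953],
       [-0.98629498,  0.02588773, -0.16294795],
       [ 0.16334742,  0.01413455, -0.98646735]]), 't': array([0.03141787, 0.53842385, 1.15537249])}
{'mtx': array([[347.78980384,   0.        , 315.26328297],
       [  0.        , 347.78980384, 238.80702821],
       [  0.        ,   0.        ,   1.        ]]), 'hand_eye': array([[ 3.08094351e-04, -9.63229533e-01, -2.68679683e-01,
         7.33796664e-02],
       [ 9.99999941e-01,  2.56623023e-04,  2.26691714e-04,
         2.24031250e-04],
       [-1.49406761e-04, -2.68679737e-01,  9.63229555e-01,
        -1.63036709e-01],
       [ 0.00000000e+00,  0.00000000e+00,  0.00000000e+00,
         1.00000000e+00]])}
```

View pics/scene0.png

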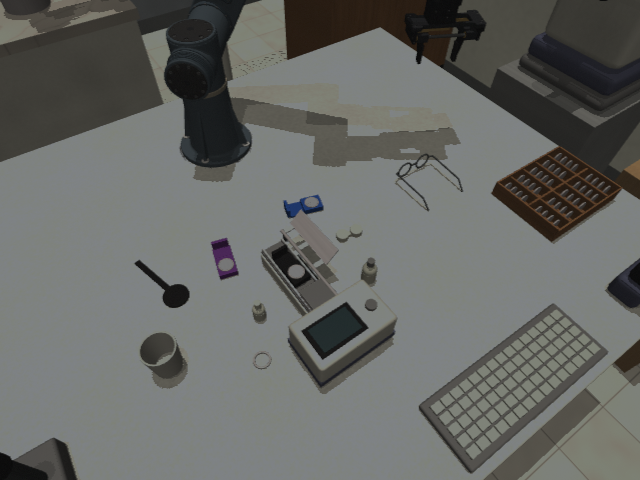

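View pics/top0.png

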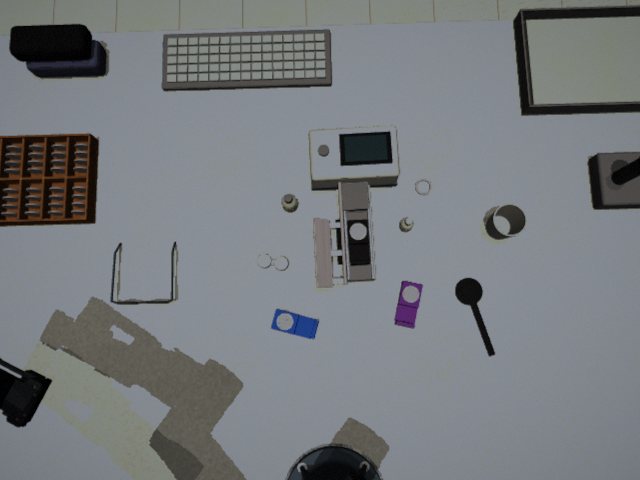

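The top view shows the reader at about (355,230) with its body at (353,155). The paddle is at (323,252), the black carrier at (358,240), and blue and purple decoys lie nearby. I'll zoom in next.

```bash
python3 - <<'E'
import cv2,numpy as np
p=np.load("top0.npz")["p"][:,:,::-1]
c=cv2.resize(p[120:300,290:415],None,fx=4.4,fy=3.3*4/3,interpolation=cv2.INTER_CUBIC)
c=cv2.resize(p[120:300,290:415],(500,720),interpolation=cv2.INTER_CUBIC)[:600] if 0 else cv2.resize(p[170:300,290:415],(575,598),interpolation=cv2.INTER_CUBIC)
c=np.clip(c.astype(float)*1.3,0,255).astype(np.uint8)
cv2.imwrite("pics/topz.png",c)
p=np.load("scene0.npz")["p"][:,:,::-1]
cv2.imwrite("pics/scenez.png",cv2.resize(p[200:390,250:410],(505,600),interpolation=cv2.INTER_CUBIC))
E
```

```text
(no output)
```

View pics/topz.png

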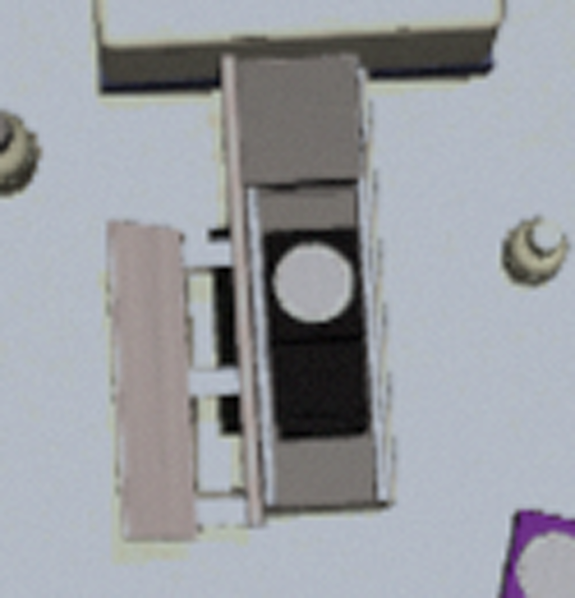

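View pics/scenez.png

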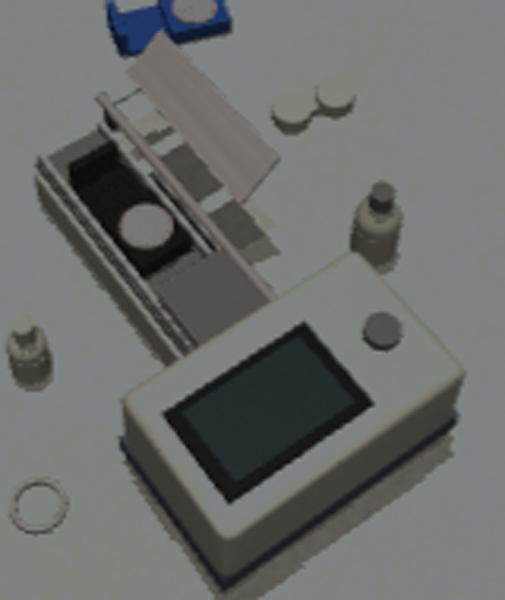

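```bash
cat > geo.py <<'E'
import numpy as np
from scipy.optimize import least_squares
from rig import robot
cal=robot.calibration("top")
def proj(X,c=cal):
    X=np.atleast_2d(X); k=X@np.array(c["R"]).T+c["t"]; q=k@c["mtx"].T; return q[:,:2]/q[:,2:]
def ray(uv,z,c=cal):
    d=np.linalg.inv(c["mtx"])@[uv[0],uv[1],1]; R=c["R"]; o=-R.T@c["t"]; d=R.T@d
    return o+d*(z-o[2])/d[2]
def w(P,pose):
    x,y,a=pose; P=np.atleast_2d(P)
    return np.c_[x+P[:,0]*np.cos(a)-P[:,1]*np.sin(a), y+P[:,0]*np.sin(a)+P[:,1]*np.cos(a),P[:,2]]
E
python3 - <<'E'
from geo import *
z2p=lambda u,v:(290+u/4.6-.4,170+v/4.6-.4)
pts=[((108,222),(-20,92.5,99.6)),((182,232),(-20,60.3,69.6)),((122,541),(-165,92.5,99.6)),((197,540),(-165,60.3,69.6)),
((257,525),(-160,34,69)),((391,504),(-150,34*-1,45)),((102,92),(62,95,0)),((491,72),(62,-95,0)),((365,180),(0,-26,65))]
uv=np.array([z2p(*a) for a,b in pts]); P=np.array([b for a,b in pts])/1e3
f=lambda s:(proj(w(P,s))-uv).ravel()
r=least_squares(f,[.55,-.05,0],loss="soft_l1"); print(r.x, np.degrees(r.x[2])); print(f(r.x).reshape(-1,2).round(1))
for u,v in((280,437),(368,430)): 
    X=ray(z2p(u,v),.071); x,y,a=r.x; d=X[:2]-[x,y]; print("carrier rear top, reader frame",1e3*np.array([d[0]*np.cos(a)+d[1]*np.sin(a),-d[0]*np.sin(a)+d[1]*np.cos(a)]))
D=np.load("top0.npz")["d"]
for q in [(355,275),(323,250),(352,205),(370,300)]:
    z=D[q[1],q[0]]; k=np.linalg.inv(cal["mtx"])@[q[0],q[1],1]*z; print(q,cal["R"].T@(k-cal["t"]))
for n in ((-8,77,51),(-90,77,51),(-100,0,53)): print(n,w(np.array(n)/1e3,r.x))
E
```

```text
[ 0.6008699  -0.06286562  0.02212711] 1.2677901417501425
[[ 0.5 -0.6]
 [-0.2 -0.7]
 [ 0.5 -0.6]
 [-0.1  0. ]
 [-0.8  0.3]
 [ 1.2 -0.3]
 [ 0.4  1.5]
 [-1.2  1.8]
 [-0.4  0. ]]
carrier rear top, reader frame [-119.71790925   19.71807073]
carrier rear top, reader frame [-118.40955376  -20.720051  ]
(355, 275) [ 0.46129351 -0.05594582  0.04314871]
(323, 250) [0.51170047 0.01126895 0.0822526 ]
(352, 205) [ 0.61010296 -0.05339452  0.06775313]
(370, 300) [ 0.40912415 -0.08911094  0.0028671 ]
(-8, 77, 51) [[0.59116821 0.01393852 0.051     ]]
(-90, 77, 51) [[0.50918828 0.01212425 0.051     ]]
(-100, 0, 53) [[ 0.50089438 -0.06507815  0.053     ]]
```

```bash
cat > go.py <<'E'
import sys; from geo import *
from scipy.spatial.transform import Rotation as Ro
pose=np.array([0.60087,-0.06287,0.02213])
try: pose=np.load("pose.npy")
except Exception: pass
def st():
    o=robot.get_obs(); R=Ro.from_quat(o["tool_rot"]); d=o["position"][:2]-pose[:2]; c,s=np.cos(pose[2]),np.sin(pose[2])
    print("t %.2f"%o["time"],"reader mm",1e3*np.array([d[0]*c+d[1]*s,-d[0]*s+d[1]*c]).round(4),"z %.1f"%(1e3*o["position"][2]),"F",o["ft_force"].round(1),"w %.1f"%(1e3*o["grip_width"]),"q",o["q"].round(2))
    return o,R
def go(P):
    o,R=st(); T=w(np.array(P)/1e3,pose)[0]; dv=R.inv().apply(T-o["position"])*100
    a=pose[2]; Rt=Ro.from_matrix(np.array([[-np.cos(a),-np.sin(a),0],[-np.sin(a),np.cos(a),0],[0,0,-1]]).T.T) 
    print("shift cm",dv.round(2),"turn deg",np.degrees((R.inv()*Rt).as_rotvec()).round(2))
if __name__=="__main__": go([float(v) for v in sys.argv[1:4]])
E
python3 - <<'E'
import numpy as np
a=0.02213
print(np.linalg.det(np.array([[-np.cos(a),-np.sin(a),0],[-np.sin(a),np.cos(a),0],[0,0,-1]])))
E
python3 go.py -150 39 200
```

```text
1.0
t 0.10 reader mm [-306.2  627.4] z 221.7 F [-0.2 -0.4 -0. ] w 87.0 q [ 0.93  0.53  1.43 -0.    1.18 -0.18]
shift cm [-41.43 -44.61   2.24] turn deg [ -0.1   -0.04 -28.01]
```

Emit:
drive_tool(
  targets=[-41.4, -44.6, 2.2, 0, 0, -28, -41.4, -44.6, 2.2, 0, 0, -28, -41.4, -44.6, 2.2, 0, 0, -28, -41.4, -44.6, 2.2, 0, 0, -28, -41.4, -44.6, 2.2, 0, 0, -28, -41.4, -44.6, 2.2, 0, 0, -28, -41.4, -44.6, 2.2, 0, 0, -28, -41.4, -44.6, 2.2, 0, 0, -28, -41.4, -44.6, 2.2, 0, 0, -28, -41.4, -44.6, 2.2, 0, 0, -28, -41.4, -44.6, 2.2, 0, 0, -28, -41.4, -44.6, 2.2, 0, 0, -28],
  grip=-0.45,
)

```text
time: 1.1
position: [0.4185, 0.0814, 0.2046]
tool_rot: [-0.011, 1.0, 0.0, -0.0]
ft_force: [1.4, 0.9, -0.3]
grip_width: 0.0629
```

```bash
python3 go.py -150 39 200
```

```text
t 1.10 reader mm [-179.2  148.2] z 204.6 F [ 1.4  0.9 -0.3] w 62.9 q [-0.07  0.29  1.93  0.    0.92 -1.66]
shift cm [ -2.92 -10.92   0.45] turn deg [ 0.01 -0.01 -0.01]
```

Emit:
drive_tool(
  targets=[-1.5, -5, 0, 0, 0, 0, -2.7, -9, 0.4, 0, 0, 0, -2.7, -9, 0.4, 0, 0, 0, -2.7, -9, 0.4, 0, 0, 0, -2.7, -9, 0.4, 0, 0, 0, -2.7, -9, 0.4, 0, 0, 0],
)

```text
time: 1.6
position: [0.4463, -0.0048, 0.2004]
tool_rot: [-0.011, 1.0, 0.001, -0.001]
ft_force: [0.2, -0.2, -0.2]
grip_width: 0.0629
```

```bash
python3 go.py -150 39 200; python3 - <<'E'
from rig import robot
import cv2,numpy as np
o=robot.get_obs()
p,d=robot.camera("wrist"); cv2.imwrite("pics/w1.png",p[:,:,::-1]); np.savez("w1.npz",p=p,d=d,pos=o["position"],rot=o["tool_rot"])
E
```

```text
t 1.60 reader mm [-153.2   61.5] z 200.4 F [ 0.2 -0.2 -0.2] w 62.9 q [-0.26  0.32  1.89  0.    0.93 -1.86]
shift cm [-0.32 -2.25  0.03] turn deg [ 0.06 -0.11  0.03]
```

View pics/w1.png

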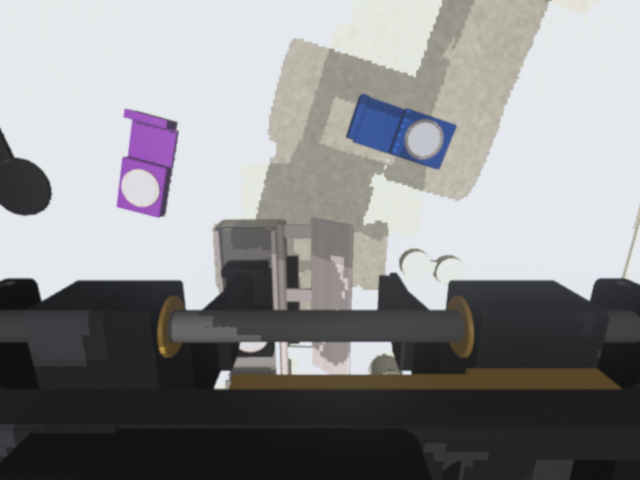

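The wrist view shows the deck's near end at about (215-285,220), with the paddle at (312-352,218). I'll use these to cross-check the reader pose.

```bash
python3 - <<'E'
from geo import *; import cv2
from scipy.spatial.transform import Rotation as Ro
z=np.load("w1.npz"); c=robot.calibration("wrist"); H=c["hand_eye"]
R=Ro.from_quat(z["rot"]).as_matrix(); T=np.eye(4);T[:3,:3]=R;T[:3,3]=z["pos"]; C=np.linalg.inv(T@H)
cc=dict(mtx=c["mtx"],R=C[:3,:3],t=C[:3,3])
pose=(0.60087,-0.06287,0.02213)
N=[(-150,34,45),(-150,-34,45),(-150,24,55),(-150,-24,55),(-160,34,71),(-165,60.3,69.6),(-165,92.5,99.6),(-119,20,71),(-119,-20,71)]
uv=proj(w(np.array(N)/1e3,pose),cc); print(uv.round(1))
im=cv2.resize(z["p"][200:350,200:370,::-1],None,fx=4,fy=4,interpolation=cv2.INTER_CUBIC)
for u,v in uv: cv2.circle(im,(int((u-200+.5)*4),int((v-200+.5)*4)),3,(0,0,255),1)
cv2.imwrite("pics/w1z.png",im)
E
```

```text
[[285.6 226.5]
 [213.3 226.5]
 [273.8 229. ]
 [221.2 229. ]
 [282.9 222.2]
 [313.5 216.2]
 [354.7 224.1]
 [268.4 267.1]
 [223.5 267. ]]
```

View pics/w1z.png

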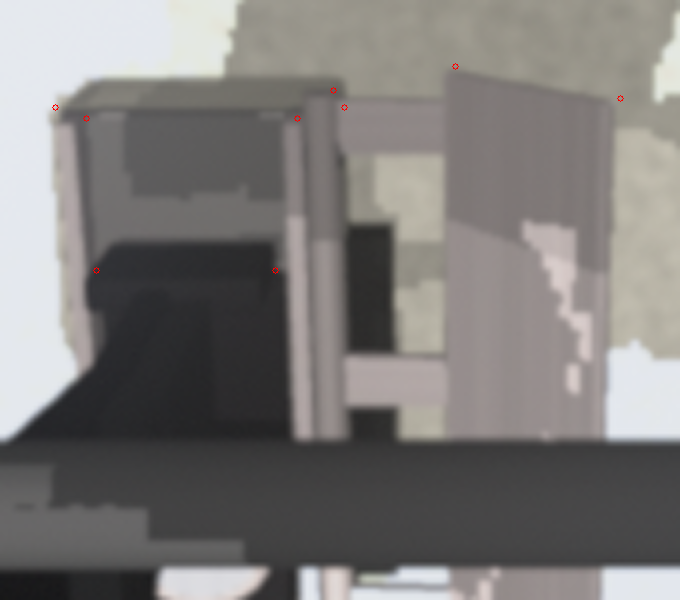

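```bash
python3 - <<'E'
from geo import *
from scipy.spatial.transform import Rotation as Ro
z=np.load("w1.npz"); c=robot.calibration("wrist"); H=c["hand_eye"]
R=Ro.from_quat(z["rot"]).as_matrix(); T=np.eye(4);T[:3,:3]=R;T[:3,3]=z["pos"]; C=np.linalg.inv(T@H)
cc=dict(mtx=c["mtx"],R=C[:3,:3],t=C[:3,3])
pose=(0.60087,-0.06287,0.02213)
N=[(-119,20,71),(-119,20,45),(-111,20,71),(-124,20,45)]
uv=(proj(w(np.array(N)/1e3,pose),cc)-199.5)*4; print(uv.round(1))
E
python3 go.py -139 39 130
```

```text
[[275.5 270.2]
 [289.3 233. ]
 [276.7 303.8]
 [288.6 213.3]]
t 1.65 reader mm [-153.2   61.8] z 200.5 F [-0.3  1.   0.3] w 62.9 q [-0.26  0.32  1.89  0.    0.93 -1.86]
shift cm [-1.42 -2.29  7.04] turn deg [ 0.05 -0.09  0.09]
```

Rear face is confirmed at about -118 mm, so the gap is fine. I'll move above the start spot.

Emit:
drive_tool(
  targets=[-1.4, -2.3, 3, 0, 0, 0, -1.4, -2.3, 6, 0, 0, 0, -1.4, -2.3, 7, 0, 0, 0, -1.4, -2.3, 7, 0, 0, 0, -1.4, -2.3, 7, 0, 0, 0],
)

```text
time: 2.07
position: [0.4612, -0.0272, 0.1304]
tool_rot: [-0.012, 1.0, 0.0, -0.001]
ft_force: [0.9, -0.1, 0.6]
grip_width: 0.0631
```

```bash
python3 go.py -139 39 55; python3 - <<'E'
from rig import robot
import cv2,numpy as np
p,d=robot.camera("top"); cv2.imwrite("pics/t2.png",cv2.resize(p[170:330,270:420,::-1],(560,597),interpolation=cv2.INTER_CUBIC))
p,d=robot.camera("scene"); cv2.imwrite("pics/s2.png",cv2.resize(p[170:390,210:410,::-1],(545,600),interpolation=cv2.INTER_CUBIC))
E
```

```text
t 2.07 reader mm [-138.8   38.7] z 130.4 F [ 0.9 -0.1  0.6] w 63.1 q [-0.3   0.47  1.92  0.    0.76 -1.9 ]
shift cm [0.   0.02 7.54] turn deg [ 0.04 -0.11  0.12]
```

View pics/s2.png

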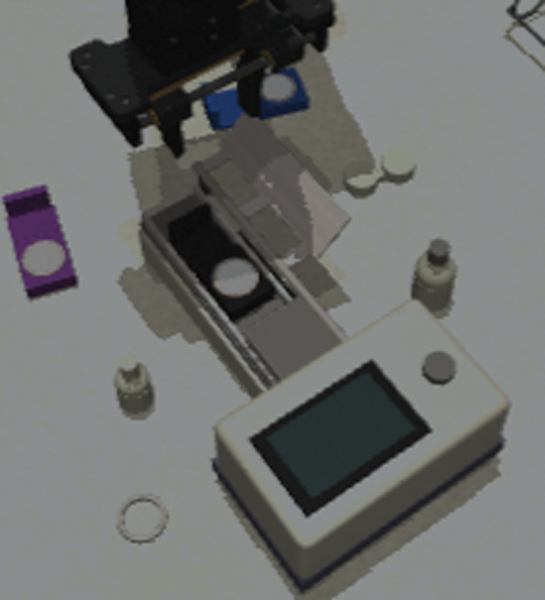

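View pics/t2.png

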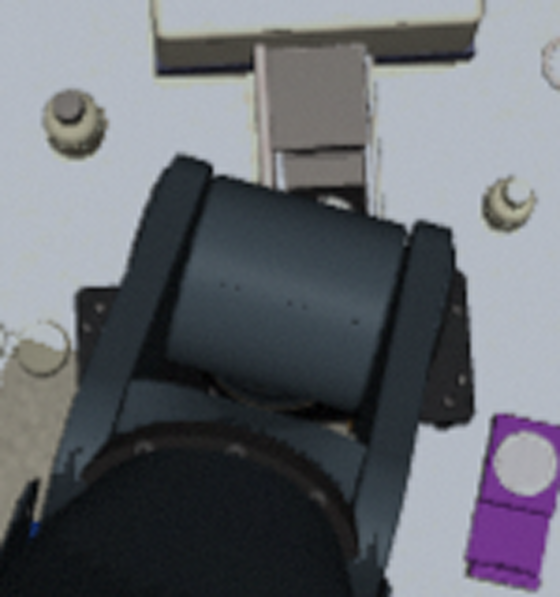

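The fingers sit over the deck end and the paddle. I'll lower in stages and watch the force.

Emit:
drive_tool(
  targets=[0, 0, 2, 0, 0, 0, 0, 0, 3.5, 0, 0, 0, 0, 0, 4.5, 0, 0, 0, 0, 0, 5.5, 0, 0, 0, 0, 0, 6.3, 0, 0, 0, 0, 0, 6.8, 0, 0, 0, 0, 0, 6.8, 0, 0, 0, 0, 0, 6.8, 0, 0, 0],
)

```text
time: 2.83
position: [0.4629, -0.0288, 0.0633]
tool_rot: [-0.011, 1.0, -0.0, 0.001]
ft_force: [0.8, 2.0, 3.2]
grip_width: 0.0632
```

```bash
python3 go.py -139 39 53; python3 - <<'E'
from rig import robot
import cv2,numpy as np
p,d=robot.camera("scene"); cv2.imwrite("pics/s3.png",cv2.resize(p[170:390,210:410,::-1],(545,600),interpolation=cv2.INTER_CUBIC))
E
```

```text
t 2.83 reader mm [-137.2   37.2] z 63.3 F [0.8 2.  3.2] w 63.2 q [-0.3   0.6   1.97  0.    0.57 -1.9 ]
shift cm [0.19 0.18 1.03] turn deg [-0.02  0.11 -0.02]
```

View pics/s3.png

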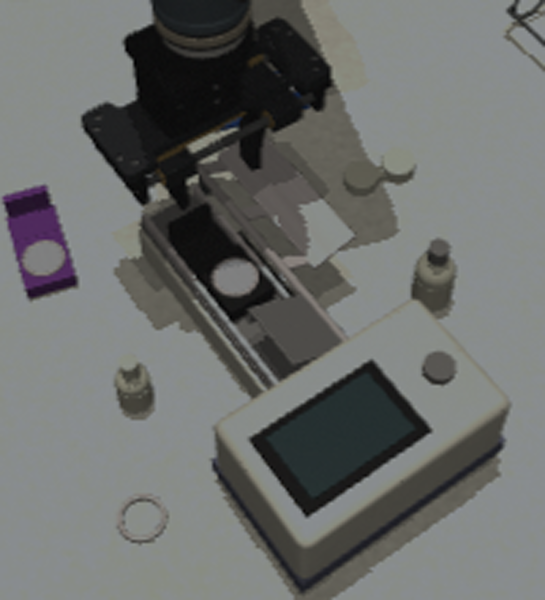

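The flap is opening, so I'll continue down.

Emit:
drive_tool(
  targets=[0, 0, 0.4, 0, 0, 0, 0, 0, 0.8, 0, 0, 0, 0, 0, 1.1, 0, 0, 0, 0, 0, 1.1, 0, 0, 0],
)

```text
time: 3.22
position: [0.4631, -0.0303, 0.0518]
tool_rot: [-0.012, 1.0, -0.001, 0.001]
ft_force: [-0.1, -4.1, 6.3]
grip_width: 0.0628
```

```bash
python3 go.py -45.5 38 52.5; python3 - <<'E'
from rig import robot
import cv2,numpy as np
p,d=robot.camera("scene"); cv2.imwrite("pics/s4.png",cv2.resize(p[170:390,210:410,::-1],(545,600),interpolation=cv2.INTER_CUBIC))
E
```

```text
t 3.22 reader mm [-137.    35.6] z 51.8 F [-0.1 -4.1  6.3] w 62.8 q [-0.31  0.62  1.97 -0.    0.54 -1.9 ]
shift cm [-9.15  0.23 -0.05] turn deg [-0.14  0.13  0.06]
```

View pics/s4.png

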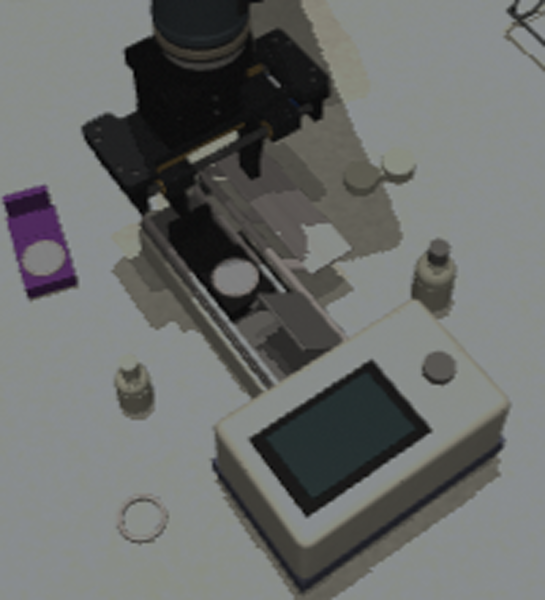

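The flap is fully open at 6 N. Now I'll push along the channel, stopping short first.

Emit:
drive_tool(
  targets=[-0.5, 0.1, 0, 0, 0, 0, -1, 0.2, 0, 0, 0, 0, -1.6, 0.2, 0, 0, 0, 0, -2.3, 0.2, 0, 0, 0, 0, -3, 0.2, 0, 0, 0, 0, -3.8, 0.2, 0, 0, 0, 0, -4.6, 0.2, 0, 0, 0, 0, -5.4, 0.2, 0, 0, 0, 0, -6, 0.2, 0, 0, 0, 0, -6.5, 0.2, 0, 0, 0, 0, -7, 0.2, 0, 0, 0, 0, -7, 0.2, 0, 0, 0, 0],
)

```text
time: 4.27
position: [0.5287, -0.0245, 0.0512]
tool_rot: [-0.012, 1.0, 0.001, -0.004]
ft_force: [-4.6, -0.0, 6.9]
grip_width: 0.0629
```

```bash
python3 go.py -44.5 38 52; python3 - <<'E'
from rig import robot
import cv2,numpy as np
p,d=robot.camera("scene"); cv2.imwrite("pics/s5.png",cv2.resize(p[170:390,210:410,::-1],(545,600),interpolation=cv2.INTER_CUBIC))
E
```

```text
t 4.27 reader mm [-71.3  39.9] z 51.2 F [-4.6 -0.   6.9] w 62.9 q [-0.26  0.67  1.8  -0.    0.68 -1.85]
shift cm [-2.68 -0.2  -0.1 ] turn deg [ 0.09 -0.44  0.06]
```

View pics/s5.png

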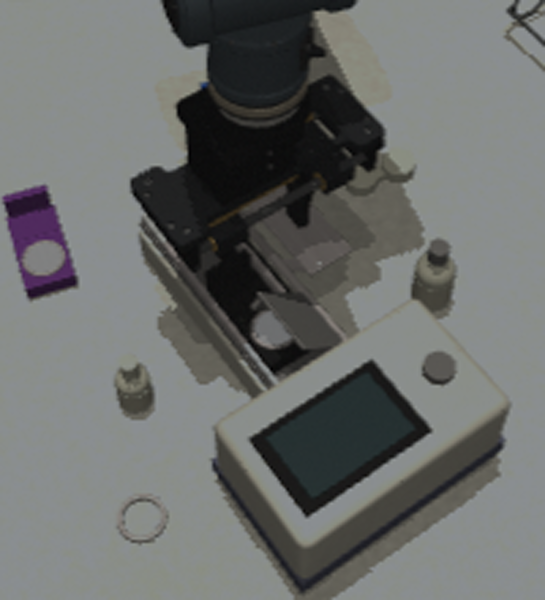

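The carrier is entering under the open flap. I'll push the rest and creep at the end.

Emit:
drive_tool(
  targets=[-0.5, 0, 0, 0, 0, 0, -1, 0, 0, 0, 0, 0, -1.5, 0, 0, 0, 0, 0, -1.9, 0, 0, 0, 0, 0, -2.2, 0, 0, 0, 0, 0, -2.4, 0, 0, 0, 0, 0, -2.4, 0, 0, 0, 0, 0],
)

```text
time: 4.9
position: [0.5517, -0.024, 0.0512]
tool_rot: [-0.012, 1.0, 0.001, -0.005]
ft_force: [-6.0, -0.8, 7.3]
grip_width: 0.0629
```

```bash
python3 go.py -44.5 38 52
```

```text
t 4.90 reader mm [-48.3  40. ] z 51.2 F [-6.  -0.8  7.3] w 62.9 q [-0.25  0.69  1.74 -0.    0.72 -1.84]
shift cm [-0.38 -0.2  -0.09] turn deg [ 0.09 -0.55  0.08]
```

Emit:
drive_tool(
  targets=[-0.1, 0, 0, 0, 0, 0, -0.2, 0, 0, 0, 0, 0, -0.3, 0, 0, 0, 0, 0, -0.3, 0, 0, 0, 0, 0],
)

```text
time: 5.23
position: [0.554, -0.0239, 0.0512]
tool_rot: [-0.012, 1.0, 0.001, -0.005]
ft_force: [-7.2, 0.2, 6.9]
grip_width: 0.0631
```

Emit:
drive_tool(
  targets=[-0.1, 0, 0, 0, 0, 0, -0.2, 0, 0, 0, 0, 0, -0.2, 0, 0, 0, 0, 0],
)

```text
time: 5.48
position: [0.5546, -0.0238, 0.0512]
tool_rot: [-0.012, 1.0, 0.001, -0.007]
ft_force: [-9.6, -1.7, 11.1]
grip_width: 0.0631
```

Emit:
drive_tool(
  targets=[-0.1, 0, 0, 0, 0, 0, -0.2, 0, 0, 0, 0, 0, -0.3, 0, 0, 0, 0, 0, -0.3, 0, 0, 0, 0, 0],
)

```text
time: 5.82
position: [0.5546, -0.0238, 0.0512]
tool_rot: [-0.012, 1.0, 0.001, -0.01]
ft_force: [-14.2, -2.5, 15.2]
grip_width: 0.0631
```

Emit:
drive_tool(
  targets=[-0.1, 0, 0, 0, 0, 0, -0.2, 0, 0, 0, 0, 0, -0.3, 0, 0, 0, 0, 0, -0.3, 0, 0, 0, 0, 0],
)

```text
time: 6.15
position: [0.5547, -0.0237, 0.0512]
tool_rot: [-0.012, 1.0, 0.001, -0.013]
ft_force: [-19.5, -3.6, 19.4]
grip_width: 0.0629
```

```bash
python3 go.py -44.5 38 52; python3 - <<'E'
from rig import robot
import cv2,numpy as np
p,d=robot.camera("scene"); cv2.imwrite("pics/s6.png",cv2.resize(p[170:390,210:410,::-1],(545,600),interpolation=cv2.INTER_CUBIC))
E
```

```text
t 6.15 reader mm [-45.3  40.2] z 51.2 F [-19.5  -3.6  19.4] w 62.9 q [-0.24  0.7   1.72 -0.01  0.75 -1.83]
shift cm [-0.08 -0.22 -0.09] turn deg [ 0.17 -1.5   0.07]
```

View pics/s6.png

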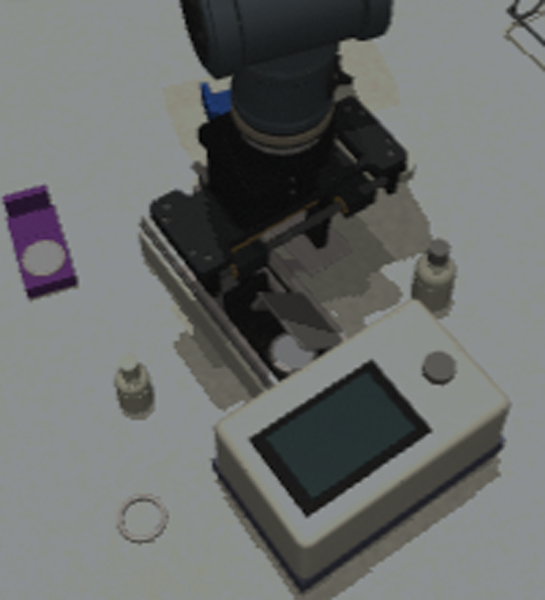

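Firm stop: no movement while the force rose to 20 N, at the predicted home position. I'll back off, then lift.

Emit:
drive_tool(
  targets=[0.7, 0, 0, 0, 0, 0, 1.4, 0, 0, 0, 0, 0, 2, 0, 0, 0, 0, 0, 2.2, 0, 0, 0, 0, 0, 2.2, 0, -1, 0, 0, 0, 2.2, 0, -2, 0, 0, 0, 2.2, 0, -3, 0, 0, 0, 2.2, 0, -4, 0, 0, 0, 2.2, 0, -5.5, 0, 0, 0, 2.2, 0, -7.5, 0, 0, 0, 2.2, 0, -9, 0, 0, 0, 2.2, 0, -10, 0, 0, 0],
)

```text
time: 7.2
position: [0.5454, -0.025, 0.1538]
tool_rot: [-0.011, 1.0, -0.0, 0.001]
ft_force: [0.2, -0.3, -0.4]
grip_width: 0.0631
```

Emit:
drive_tool(
  targets=[3, 0, -2, 0, 0, 0, 6, 0, -4, 0, 0, 0, 9, 1, -6, 0, 0, 0, 10, 5, -7, 0, 0, 0, 10, 9, -7, 0, 0, 0, 10, 13, -7, 0, 0, 0, 10, 17, -7, 0, 0, 0, 10, 21, -7, 0, 0, 0, 10, 25, -7, 0, 0, 0, 10, 25, -7, 0, 0, 0],
)

```text
time: 8.03
position: [0.4386, 0.2289, 0.2222]
tool_rot: [-0.014, 1.0, 0.002, 0.001]
ft_force: [0.1, 0.5, 0.1]
grip_width: 0.0628
```

```bash
python3 go.py -44.5 38 52; python3 - <<'E'
from rig import robot
import cv2,numpy as np
p,d=robot.camera("scene"); cv2.imwrite("pics/s7.png",cv2.resize(p[170:390,210:410,::-1],(545,600),interpolation=cv2.INTER_CUBIC))
p,d=robot.camera("top"); np.savez("top7.npz",p=p,d=d); cv2.imwrite("pics/t7.png",p[:,:,::-1]);cv2.imwrite("pics/t7z.png",cv2.resize(p[170:300,290:415,::-1],(575,598),interpolation=cv2.INTER_CUBIC))
E
```

```text
t 8.03 reader mm [-155.8  295.3] z 222.2 F [0.1 0.5 0.1] w 62.8 q [ 0.25  0.35  1.75  0.    1.03 -1.35]
shift cm [-10.95 -25.86  16.95] turn deg [0.19 0.06 0.36]
```

View pics/s7.png

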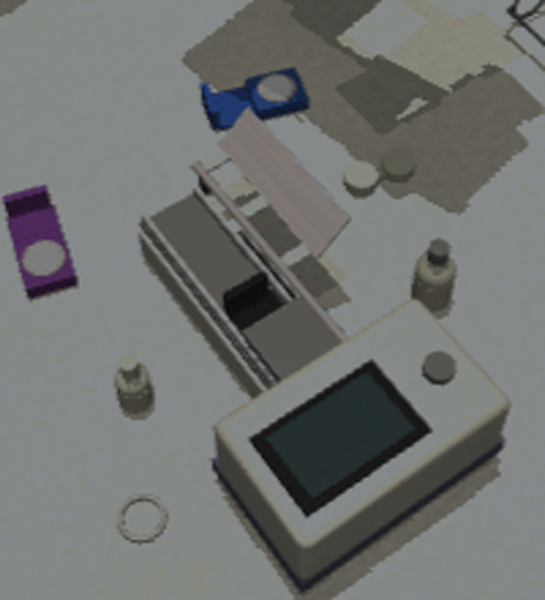

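View pics/t7z.png

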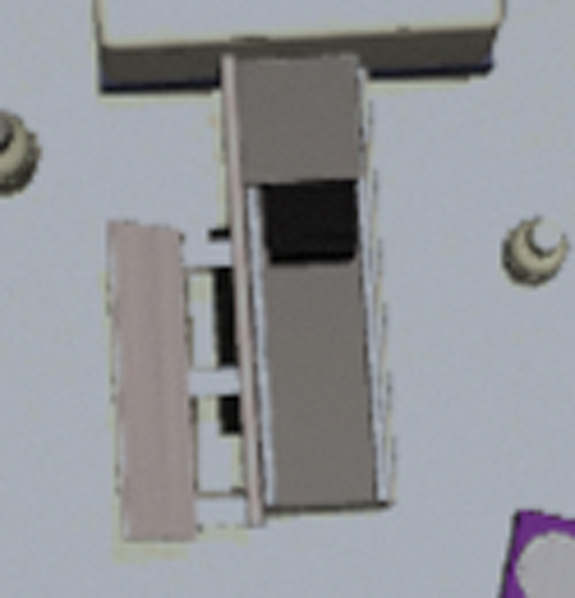

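View pics/t7.png

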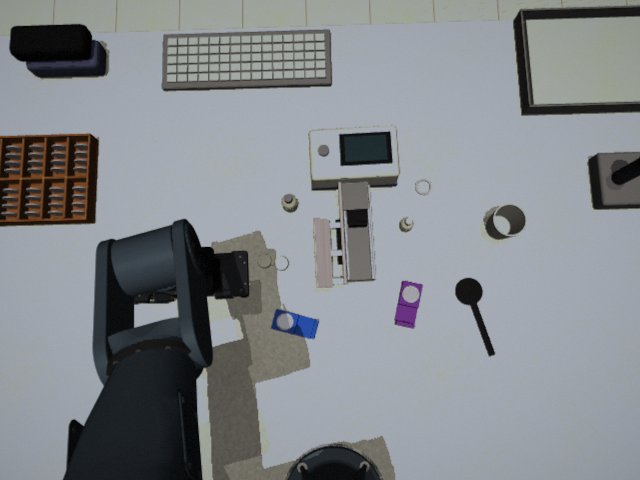

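The flap is back level, the paddle is up, and only the tail and grip plate show at (357,219). I'll check the rear face position numerically.

```bash
python3 - <<'E'
from geo import *
x,y,a=0.60087,-0.06287,0.02213
for u,v in((268,263),(353,259)):
    X=ray((290+u/4.6-.4,170+v/4.6-.4),.071);d=X[:2]-[x,y];print(1e3*(d[0]*np.cos(a)+d[1]*np.sin(a)))
A=np.load("top0.npz");B=np.load("top7.npz")
P=lambda D,r:np.median([ (cal["R"].T@(np.linalg.inv(cal["mtx"])@[u,v,1]*D[v,u]-cal["t"]))[2] for u in range(*r[0]) for v in range(*r[1])])
for n,r in(("flap",((346,364),(188,206))),("paddle",((319,326),(230,275)))): print(n,P(A["d"],r),P(B["d"],r))
E
```

```text
-38.376699938941975
-38.41412800797741
flap 0.06814807669722935 0.06842332812267389
paddle 0.08692191159648795 0.08728509686010684
```

```bash
python3 - <<'E'
from geo import *
x,y,a=0.60087,-0.06287,0.02213
print("cam",-cal["R"].T@cal["t"])
for z in(.045,.05,.071):
  for u,v in((268,263),(353,259),(280,437),(368,430)):
    X=ray((290+u/4.6-.4,170+v/4.6-.4),z);d=X[:2]-[x,y];print(z,1e3*(d[0]*np.cos(a)+d[1]*np.sin(a)).round(4))
E
python3 go.py -190 39 215
```

```text
cam [3.43047593e-01 1.13495361e-03 1.22804315e+00]
0.045 -33.5
0.045 -33.5
0.045 -116.6
0.045 -115.3
0.05 -34.4
0.05 -34.5
0.05 -117.2
0.05 -115.9
0.071 -38.4
0.071 -38.4
0.071 -119.7
0.071 -118.4
t 8.13 reader mm [-155.9  290.5] z 221.7 F [-0.1 -0.4  0. ] w 63.3 q [ 0.25  0.35  1.76 -0.    1.03 -1.35]
shift cm [  3.51 -25.14   0.69] turn deg [-0.03 -0.04  0.24]
```

The visible dark edge is the foot of the rear face at z = 45 mm, because the camera sees that face. It reads -33.5 mm against a home value of -35 mm, which is within measuring error, and the push met a hard stop. The flap and paddle heights match the closed state, so I'm handing in.

```bash
python3 -c "
from rig import robot
print(robot.hand_in())"
```

```text
the job is handed in; nothing more can be done
None
```

The carrier is loaded and home in the reader, the flap has dropped shut behind its block, and the hand is clear. I handed the job in at about 8 s of the 38 s allowed.

**What I did:** The left fingertip pressed the paddle fully down, at about 6–7 N, which swung the flap open. The right fingertip then pushed the carrier about 83 mm along the channel. It met a firm stop: the position stayed put while the push force rose to about 20 N. I backed off the carrier while still holding the paddle, then lifted straight up so the flap closed.

**Last checks:**
- **Carrier home:** the fingertip stopped with its front at reader x ≈ -35.8 mm, against -35 mm for home. The top picture gave the rear face at -33.5 mm, measured at its foot. My first reading of that edge gave -38.4 mm, because I had placed it at the plate's top. All three are within a few millimetres of home, and the camera is only good to about 2 mm.
- **Flap shut:** the flap and paddle heights matched their values before the press to within 0.5 mm.
- **Other things on the desk:** by eye, nothing else had moved in the last pictures; the last force reading on the tool was near zero.

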